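# Empty used control vials through the bin's one-way flap

## Task

Empty the three used vials out of the steel pouring cup into the grey disposal bin: press one of its two one-way flaps open with the cup's rim and tip the vials through. One compartment is full and its flap hardly gives, so feel gently which flap yields and never force it; do not touch the vials or the flaps with the gripper or the arm. Then stand the empty cup upright on the worktop with both flaps shut again, and leave everything else where it is.

Things in the scene. Friction and masses are not known exactly. Their poses are not given: they have to be found in the camera images.
- cup: the source cup: plain steel pouring cup with a black handle, loose, about 0.15 kg, three vials lying crosswise side by side in it. Origin on its underside, x towards the pouring rim, y across, z up. Flat floor x -60 to +6 mm; side walls (74 mm over both, 68 inside) and back wall 45 mm high. It is to be tipped about y, rim downward
- cup_rim (a point): middle of the cup's pouring rim (cup x +71, y 0, z 45 mm), a bead 71 mm long across y, 5 mm thick. The cup's front wall (3 mm thick) flares up to it from the floor at x +6, at 35 degrees above level: the vials begin to roll out when the cup is tipped by more than 35 degrees and all have gone by 65 to 75
- cup_grip (a point): middle of the cup's handle (cup x -105, y 0, z 52 mm): a flat upright plate 12 mm thick (across y), x -136 to -60, z 39 to 65 mm, free below and on both sides, to be pinched across its thickness
- bin: grey plastic disposal bin, fixed: 166 mm deep (x), 280 mm wide (y), two compartments side by side along y. Origin at the centre of its underside, x from its front to its back, z up. Front wall 118 mm high (top bead 122 mm) at x -83; behind it two sloping ports, 130 mm wide, shut by steel flaps; their side walls rise along the slope to about 7 mm above the flaps
- bin_roof (a point): middle of the front edge of the bin's flat roof, bin x +26, z 187 mm, behind the ports. Inside, ONE of the two compartments (either one; cannot be seen) is full to the brim, so that its flap gives less than 0.15 rad and then stands hard; the other is nearly empty and its flap opens fully
- flap_a (a joint): angle of the flap of the compartment on the bin's +y side, rad: 0 shut, up to 1.3 pressed in. Steel plate 127 mm wide, 112 mm long, 4 mm thick, hinged along the front of the port; shut it rises from the hinge to the back at 30 degrees; level at 0.52, sloping 30 degrees down inwards at 1.05. A spring shuts it: a rim pressing 60 mm behind the hinge feels about 1 to 2.5 N
- flap_b (a joint): the same for the flap of the compartment on the bin's -y side
- flap_a_hinge (a point): middle of flap_a's hinge line (along the bin's y): bin x -70, y +69, z 122 mm; fixed in the bin
- flap_b_hinge (a point): middle of flap_b's hinge line: bin x -70, y -69, z 122 mm; fixed in the bin
- vial_0: used control vial: brown glass, 22 mm thick, 48 mm long with its screw cap, 25 g; origin at the centre of its base, z along it to the cap; at the start lying across the cup, at the back
- vial_1: used control vial: brown glass, 22 mm thick, 48 mm long with its screw cap, 25 g; origin at the centre of its base, z along it to the cap; at the start lying across the cup, in the middle
- vial_2: used control vial: brown glass, 22 mm thick, 48 mm long with its screw cap, 25 g; origin at the centre of its base, z along it to the cap; at the start lying across the cup, at the front, against the flared wall
- timer: bystander: white bench timer, 72x64x20 mm, loose; origin under its centre
- canister: bystander: upright test-strip canister, 40 mm across, 111 mm high, loose; origin under its centre
- carton: bystander: upright reagent carton 50x60x104 mm, loose; origin under its centre
- marker: bystander: marker pen 135 mm long, lying loose; origin under its centre
- stapler: bystander: stapler 34x135x50 mm, loose; origin under its centre
There are look-alikes about, which are no part of the job. Leave any orange look-alike of the vial_2 alone.

How it is judged:
By the outcome, as a careful person would: the job done as asked, in the order asked, and still so for the second after the job is handed in, with the robot touching nothing.
It also fails if it takes over 54 s, if anything falls off the work surface, if the arm or the gripper's body presses on something with over 40 N, if the wrist force passes 120 N, or if a joint passes its speed limit or range.

## Robot

A 6-joint arm with a two-finger parallel gripper is mounted at the origin on a cart in front of the work surface, level with it; the furniture and walls round the work are solid. World frame = base frame: x ahead of the robot, y to its left, z up, the work surface at z = 0. Lengths are in m, angles in rad, forces in N, time in s.
With the tool pointing down it reaches from about 0.2 to 0.875 m from the base axis. Payload 3.4 kg.
Tool frame: the origin (TCP) lies between the finger pads; the fingertips stand 25 mm ahead of it and the grasp point (between the pads) lies 6 mm ahead of it (r.nose_length is the z of the fingertips in the tool frame, in m); z points along the fingers, y is the line along which they close (so a half turn about z gives the same grasp; the last joint's range is limited). The gripper opens to 94 mm and grips with 3 to 60 N. Pads are 16 mm wide; open, the fingers measure 119 mm over their backs; the gripper's body (75 mm by 177 mm) begins 78 mm behind the grasp point.
Start: joints at [-1.454, 0.276, 1.505, -0, 1.361, -0.121], TCP at [0.135, -0.559, 0.23] pointing down, gripper open.
Joint ranges: [-2.89, 2.89], [-0.75, 2.08], [0.22, 2.7], [-1.18, 4.32], [0.11, 2.71], [-2.7, 2.7]. Speed limits (rad/s): [2.57, 2.57, 3.14, 3.14, 3.14, 3.14].

## Interface

Orientations are given as a unit quaternion [w, x, y, z].
In Python, from plant import r, gripper_to, inverse_kinematics, vision, models, telemetry gives the robot as it stands. Calls block until the motion is done:
- r.move_to(position, orientation): joint-space move of the TCP to a pose.
- r.move_l(position, rot=None, vel=0.15, guard=None): straight line of the TCP; rot=None keeps the orientation; vel is the mean speed in m/s. With guard (N) it stops when the force on the tool has changed by that much, and returns True; else False.
- r.movej(angles): joint-space move.
- gripper_to(opening, f_grip=None): finger opening in m; f_grip is the grip in N (None keeps the last); returns when the fingers have stopped.
- r.hold(seconds).
- inverse_kinematics(position, orientation): joint angles nearest the present ones, or None.
- vision.snapshot(name): name is "scene" or "top" or "wrist"; returns the picture (480x640x3 uint8, red, green, blue); there is no depth.
- vision.get_calibration(name): a dict with "fx", "fy", "cx", "cy" (pixels), "position" and "orientation" of the camera in the world. Camera axes: x right, y down, z forward; pixel columns grow to the right and rows downward; lengths in m; the calibration is good to about 2 mm. The wrist camera is an equidistant fisheye: a pixel r from the principal point sees the ray r / f radians off the axis. A picture is of the moment at which its call begins: read the wrist's pose just before it. get_calibration takes no time and is no camera call; for the wrist camera it gives the pose at the moment of the call.
A pose or a line that the arm cannot do raises r.PlanningError and nothing moves.
- r.sign_off(): hands the job in; it is judged then, once.
Trained networks look in the newest picture that a camera, given by its name, has taken for a name from the list of things; names that differ only in an ending like _2 or _b are one class to them, and where a whole thing is asked for, a point or a joint stands for the part that bears it (a point fixed in the world has none). Each returns a list of dicts, best first, with "score" (0 to 1); they miss things now and then, are a little off and sometimes report something else, mostly with a low value. They report only what shows in the picture. A call takes as long as a camera call. They do not tell look-alikes from the thing itself.
- models.boxes_of(thing, camera): "at" ([x, y, z] in m, in world coordinates, good to about 4 mm: the middle of the surface that is visible of it).
- models.regions_of(thing, camera): "pixels" (480x640 bool, what is visible of it).
- models.mark_of(thing, camera): "at" ([x, y, z] in m, in world coordinates, good to about 4 mm: a listed point, or the origin of a listed thing).
Readings, each from a call of its own:
- telemetry.current_t(): time.
- telemetry.current_joints(): joint angles.
- telemetry.current_dq(): joint speeds.
- telemetry.current_joint_efforts(): joint torques, N m.
- telemetry.current_ee_pos(): TCP position.
- telemetry.current_tool_rot(): TCP orientation.
- telemetry.current_wrist_force(): force on the tool from outside, world axes, zero at the start.
- telemetry.current_torque(): the same for the moment, N m.
- telemetry.current_opening(): finger opening in m.
- telemetry.current_finger_force(): force on a finger pad.
Only numpy, scipy, OpenCV 4.12 (cv2) and the standard library are available. Lean on these libraries where they do the work, as an engineer would, in place of code of your own. Each camera call takes 0.05 s, during which the arm holds its last target. There are 200 camera calls.

## Working session

There is one attempt and no reset: what is moved stays moved. The work goes in short steps, each a Python script; the robot and the scene stay as the last script left them, time stands still between calls to the robot, and variables do not carry over. Pictures are saved under pics/ and viewed, at most 10 in all, crops included, and the job is handed in when it is done.

```bash
ls; mkdir -p pics; python3 - <<'E'
from plant import r, vision, models, telemetry
import cv2,numpy as np
for c in ["scene","top"]:
    im=vision.snapshot(c); cv2.imwrite(f"pics/{c}0.png",im[:,:,::-1])
    k=vision.get_calibration(c); print(c,{a:np.round(b,3) for a,b in k.items()})
    for n in ["cup","cup_rim","cup_grip","bin","bin_roof","flap_a_hinge","vial_0","timer","canister","carton","marker","stapler"]:
        print(n,[(np.round(d["at"],3).tolist(),round(d["score"],2)) for d in models.mark_of(n,c)])
print(telemetry.current_t())
E
```

```text
pics
scene {'fx': np.float64(591.302), 'fy': np.float64(591.302), 'cx': np.float64(321.552), 'cy': np.float64(239.341), 'position': array([-0.356,  0.382,  0.724]), 'orientation': array([ 0.271, -0.457,  0.735, -0.421])}
cup [([0.534, -0.21, -0.004], 0.92)]
cup_rim [([0.583, -0.159, 0.045], 0.66)]
cup_grip [([0.454, -0.287, 0.048], 0.87)]
bin []
bin_roof [([0.547, 0.126, 0.188], 0.82)]
flap_a_hinge [([0.469, 0.039, 0.119], 0.77)]
vial_0 [([0.534, -0.212, -0.003], 0.61)]
timer [([0.677, -0.124, -0.008], 0.64)]
canister [([0.606, 0.028, 0.124], 0.44)]
carton [([0.72, -0.226, -0.0], 0.68)]
marker []
stapler []
top {'fx': np.float64(525.837), 'fy': np.float64(525.837), 'cx': np.float64(305.827), 'cy': np.float64(243.881), 'position': array([ 0.46 , -0.074,  1.186]), 'orientation': array([-0.025,  0.71 , -0.703,  0.039])}
cup [([0.532, -0.212, -0.002], 0.78)]
cup_rim [([0.579, -0.162, 0.044], 0.82), ([0.602, -0.246, -0.004], 0.75)]
cup_grip [([0.462, -0.286, 0.052], 0.92)]
bin [([0.544, 0.102, 0.01], 0.94)]
bin_roof [([0.548, 0.126, 0.191], 0.63)]
flap_a_hinge [([0.472, 0.038, 0.12], 0.69)]
vial_0 [([0.514, -0.195, 0.012], 0.66), ([0.368, -0.201, 0.013], 0.61), ([0.481, -0.232, 0.016], 0.55)]
timer [([0.678, -0.128, 0.0], 0.91), ([0.481, -0.23, 0.015], 0.32)]
canister [([0.714, -0.004, 0.002], 0.93)]
carton [([0.721, -0.226, 0.002], 0.64), ([0.544, 0.099, 0.011], 0.32)]
marker [([0.599, -0.25, -0.002], 0.61)]
stapler [([0.691, -0.343, 0.004], 0.7)]
1.3
```

View pics/top0.png

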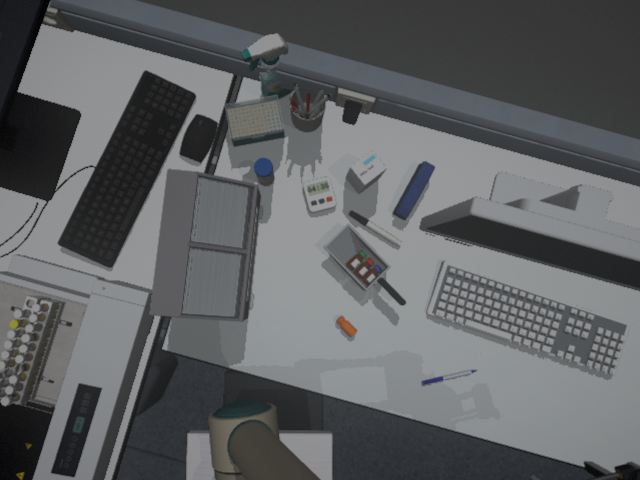

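View pics/scene0.png

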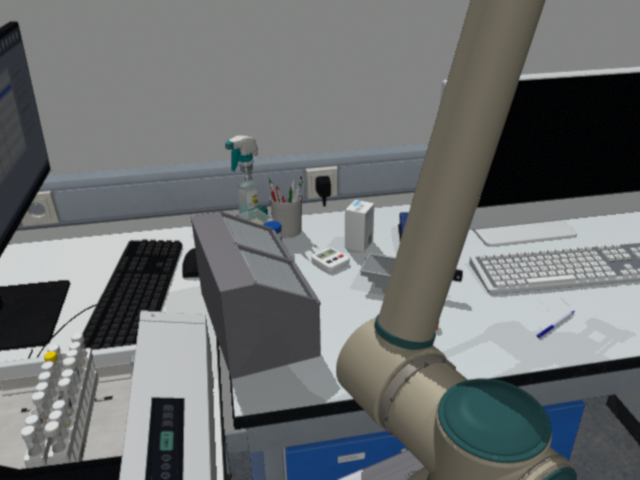

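The top view shows the cup at (358,258). Three capped vials lie in it, and its rim points up-left. The bin is at (215,245) with its flaps facing right, so bin x is about world +y. The orange look-alike lies alone at (346,326) and isn't part of the job. I'll enlarge the cup and bin to confirm and to get the bin's edges.

```bash
python3 - <<'E'
import cv2
im=cv2.imread("pics/top0.png")[160:330,150:410]
cv2.imwrite("pics/crop1.png",cv2.resize(im,None,fx=3,fy=3,interpolation=cv2.INTER_CUBIC))
E
```

```text
(no output)
```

View pics/crop1.png

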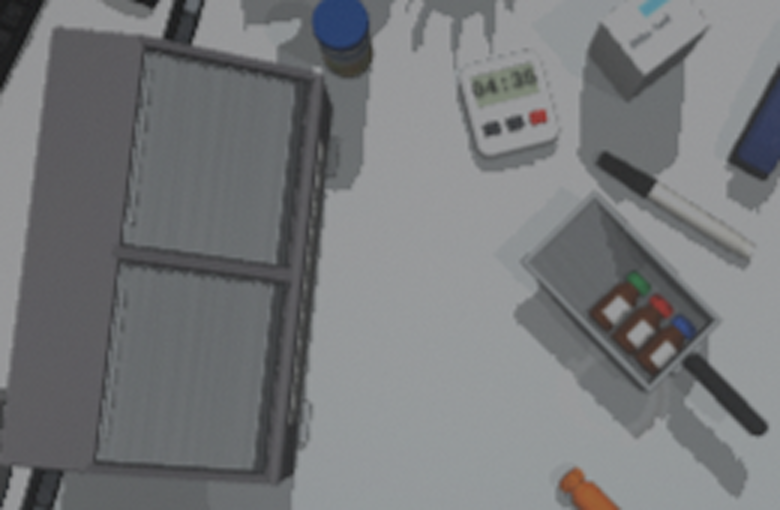

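The crop confirms it: the steel cup is at crop (620,290) with three brown vials, capped green, red and blue, and its handle runs to (765,425). The marker, timer and orange piece are clear of it. Next I compute the poses and check IK along the whole path.

```bash
cat > h.py <<'E'
import numpy as np
from scipy.spatial.transform import Rotation as Ro
from plant import r, gripper_to, inverse_kinematics, vision, models, telemetry as T
def wxyz(R): return np.roll(R.as_quat(),1)
def RR(q): return Ro.from_quat(np.roll(q,-1))
def ray(c,px,z):
    k=vision.get_calibration(c); d=RR(k["orientation"]).apply([(px[0]-k["cx"])/k["fx"],(px[1]-k["cy"])/k["fy"],1])
    p=np.array(k["position"]); return p+d*(z-p[2])/d[2]
A=np.radians(45); SGN=1
GR=np.array([-.095,0,.052]); RIM=np.array([.071,0,.045])
def Rct(sgn=None):
    s=SGN if sgn is None else sgn
    z=np.array([np.cos(A),0,-np.sin(A)]); y=np.array([0,s,0.]); return Ro.from_matrix(np.c_[np.cross(y,z),y,z])
def cup(ref,at,yaw,tip,sgn=None):
    """TCP pose for which cup point ref lies at world point at, tip in degrees"""
    Rc=Ro.from_euler('ZY',[yaw,np.radians(tip)]); Rt=Rc*Rct(sgn)
    p=np.array(at)+Rc.apply(GR-ref)-Rt.apply([0,0,.006]); return p,wxyz(Rt)
CO=np.array([.533,-.211,0]); CY=np.radians(45.7)
BO=None
def bin2w(p,BO,BY): return BO+Ro.from_euler('Z',BY).apply(p)
E
python3 - <<'E'
from h import *
a,b=ray("top",(198.3,174),.187),ray("top",(181,316),.187)
c,d=ray("top",(259,185),.122),ray("top",(246.7,320.7),.122)
print(a,b,c,d)
for u,v in((a,b),(c,d)):
    w=u-v; print("yaw",np.degrees(np.arctan2(w[1],w[0]))+90, "len",np.linalg.norm(w),"mid",(u+v)/2)
w=(a-b)+(c-d); BY=np.arctan2(w[1],w[0])+np.pi/2
# roof mid at bin x +26 ; bead outer at ~ -85
R=Ro.from_euler('Z',BY)
for m,x in(((a+b)/2,.026),((c+d)/2,-.085),(np.array([.472,.038,0]),None),(np.array([.548,.126,0]),.026)):
    o=m-R.apply([x,0,0]) if x else m-R.apply([-.07,.069,0]); print(np.round(o,4))
print(np.degrees(BY))
BO=np.array([.545,.101,0])
for sg in(1,-1):
    print(sg)
    for n,(p,q) in {"pre":cup(GR,CO+Ro.from_euler('Z',CY).apply(GR)+[-.05,-.05,.07],CY,0,sg),"grip":cup(np.zeros(3),CO,CY,0,sg),
      "a0":cup(RIM,bin2w([-.01,.069,.22],BO,BY),BY,20,sg),"a75":cup(RIM,bin2w([-.01,.069,.08],BO,BY),BY,80,sg),
      "b0":cup(RIM,bin2w([-.01,-.069,.22],BO,BY),BY,20,sg),"b75":cup(RIM,bin2w([-.01,-.069,.08],BO,BY),BY,80,sg)}.items():
        j=inverse_kinematics(p,q); print(n,np.round(p,3),None if j is None else np.round(j,2))
E
```

```text
[0.68314746 0.11341458 0.187     ] [0.4122175  0.13833073 0.187     ] [0.67648434 0.00116897 0.122     ] [0.40083235 0.02107071 0.122     ]
yaw 84.74555771490247 len 0.27207325485478967 mid [0.54768248 0.12587265 0.187     ]
yaw 85.8704797973154 len 0.2763694989198815 mid [0.53865834 0.01111984 0.122     ]
[0.5456 0.1    0.187 ]
[0.5456 0.0958 0.122 ]
[0.5465 0.1021 0.    ]
[0.5459 0.1001 0.    ]
85.31242495441569
1
pre [ 0.414 -0.332  0.126] [-1.27  0.46  1.81  0.69  1.37  2.33]
grip [ 0.464 -0.282  0.056] [-1.15  0.54  1.92  0.79  1.18  2.26]
a0 [ 0.463 -0.059  0.289] [-0.58  0.15  1.62  0.38  1.6   2.61]
a75 [0.474 0.078 0.25 ] [ 0.41  0.3   1.6  -0.53  1.57 -2.56]
b0 [ 0.6   -0.07   0.289] None
b75 [0.611 0.067 0.25 ] [ 0.31  0.47  1.32 -0.56  1.61 -2.7 ]
-1
pre [ 0.414 -0.332  0.126] [-1.27  0.46  1.81  0.69  1.37 -0.81]
grip [ 0.464 -0.282  0.056] [-1.15  0.54  1.92  0.79  1.18 -0.88]
a0 [ 0.463 -0.059  0.289] [-0.58  0.15  1.62  0.38  1.6  -0.53]
a75 [0.474 0.078 0.25 ] [ 0.41  0.3   1.6  -0.53  1.57  0.58]
b0 [ 0.6   -0.07   0.289] [-0.47  0.35  1.34  0.4   1.63 -0.41]
b75 [0.611 0.067 0.25 ] [ 0.31  0.47  1.32 -0.56  1.61  0.45]
```

```bash
sed -i 's/SGN=1/SGN=-1/; s/^BO=None/BO=np.array([.5457,.0995,0]); BY=np.radians(85.3)/; s/bin2w(p,BO,BY)/bin2w(p)/' h.py
python3 - <<'E'
from h import *
import cv2
gripper_to(.04,20)
p,q=cup(np.zeros(3),CO,CY,0)
back=RR(q).apply([0,0,-1])
r.move_to(p+back*.1,q)
r.move_l(p,vel=.12)
print("open",gripper_to(0,55),T.current_opening(),T.current_finger_force(),T.current_wrist_force())
r.move_l(p+[0,0,.04],vel=.08)
print(T.current_opening(),T.current_wrist_force(),T.current_torque(),T.current_t())
im=vision.snapshot("top");cv2.imwrite("pics/top2.png",cv2.resize(im[200:330,250:450],None,fx=3,fy=3)[:,:,::-1])
for n in("cup_rim","cup"): print(n,[(np.round(d["at"],3),round(d["score"],2)) for d in models.mark_of(n,"top")])
im=vision.snapshot("wrist");cv2.imwrite("pics/wr2.png",im[:,:,::-1])
E
```

```text
open False 0.011795724080197259 54.99995470046997 [-1.74840772 -0.29460648  0.38575275]
0.011714740613744638 [-0.45035343 -0.11627925 -1.79282943] [-0.50929534  0.47995658 -0.02410658] 5.8417
cup_rim [(array([ 0.579, -0.161,  0.089]), 0.64)]
cup [(array([ 0.534, -0.211,  0.04 ]), 0.59)]
```

View pics/wr2.png

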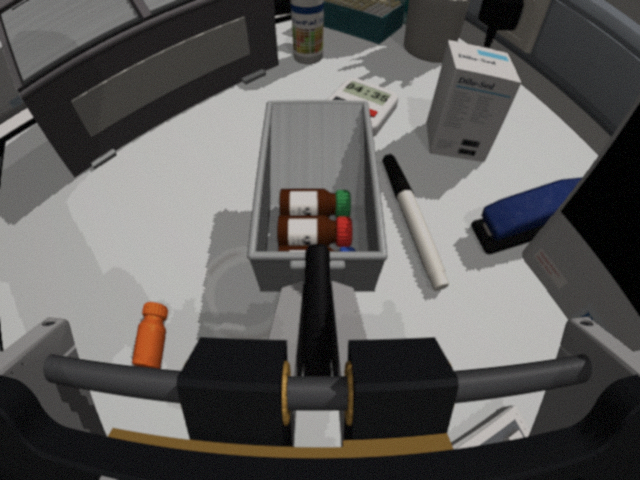

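The cup is held level with the vials lying still in it. The wrist view shows the vials at (315,205) and (315,232) and the orange one untouched at (150,335). Now I carry it to flap A and feel gently.

```bash
python3 - <<'E'
from h import *
import cv2
p=np.array(T.current_ee_pos())
r.move_l(p+[0,0,.16],vel=.2)
r.move_l(*cup(RIM,bin2w([-.06,.069,.25]),BY,0),vel=.2)
r.move_l(*cup(RIM,bin2w([-.012,.069,.185]),BY,28),vel=.15)
r.hold(.2)
im=vision.snapshot("top");cv2.imwrite("pics/top3.png",cv2.resize(im[140:340,140:400],None,fx=3,fy=3)[:,:,::-1])
print([(np.round(d["at"],3),round(d["score"],2)) for d in models.mark_of("cup_rim","top")],bin2w([-.012,.069,.185]))
f0=np.array(T.current_wrist_force());print(f0,T.current_t())
for z in(.168,.160,.154,.148,.142):
    g=r.move_l(*cup(RIM,bin2w([-.012,.069,z]),BY,28),vel=.04,guard=4)
    print(z,g,np.round(np.array(T.current_wrist_force())-f0,2),np.round(T.current_ee_pos(),4))
    if g or np.linalg.norm(np.array(T.current_wrist_force())-f0)>4: break
print(T.current_t())
im=vision.snapshot("wrist");cv2.imwrite("pics/wr3.png",im[:,:,::-1])
E
```

```text
[(array([0.475, 0.088, 0.184]), 0.89), (array([0.545, 0.101, 0.012]), 0.75)] [0.47594876 0.09319411 0.185     ]
[ 0.39327635  0.36402435 -1.34734857] 8.8833
0.168 False [-0.61 -0.3  -1.  ] [ 0.464  -0.0512  0.2577]
0.16 False [-1.26 -1.12 -0.22] [ 0.464  -0.0514  0.2497]
0.154 False [ 0.82 -0.38 -0.63] [ 0.464  -0.0514  0.2436]
0.148 False [-0.   -1.06 -0.06] [ 0.4639 -0.0513  0.2376]
0.142 False [-1.11 -1.79  0.35] [ 0.4639 -0.0513  0.2316]
10.7083
```

View pics/wr3.png

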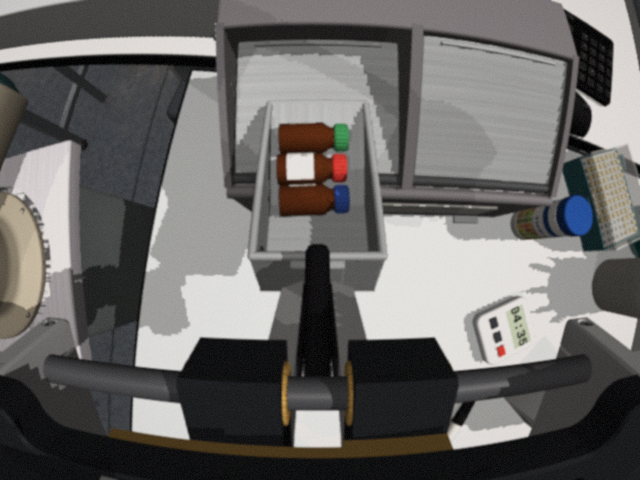

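```bash
python3 - <<'E'
from h import *
import cv2
g=r.move_l(*cup(RIM,bin2w([-.006,.069,.136]),BY,31),vel=.04,guard=4)
F=[]
for i in range(10): r.hold(.03);F.append(T.current_wrist_force())
print(g,np.mean(F,0),np.std(F,0),T.current_t(),T.current_ee_pos(),cup(RIM,bin2w([-.006,.069,.136]),BY,31)[0])
im=vision.snapshot("scene");a=cv2.resize(im[180:340,180:400],None,fx=2,fy=2)
im=vision.snapshot("top");print([(np.round(d["at"],3),round(d["score"],2)) for d in models.mark_of("cup_rim","top")],bin2w([-.006,.069,.136]))
b=cv2.resize(im[150:340,140:340],None,fx=2,fy=2);b=b[:320]
cv2.imwrite("pics/c4.png",np.hstack([a,b[:, :360]])[:,:,::-1])
E
```

```text
False [-0.24782825  0.46214015 -0.27877429] [0.4387618  0.39043099 0.43824331] 11.5167 [ 0.46488436 -0.04065647  0.23323424] [ 0.46495785 -0.04049088  0.23331827]
[(array([0.476, 0.096, 0.136]), 0.89)] [0.47644039 0.09917393 0.136     ]
```

View pics/c4.png

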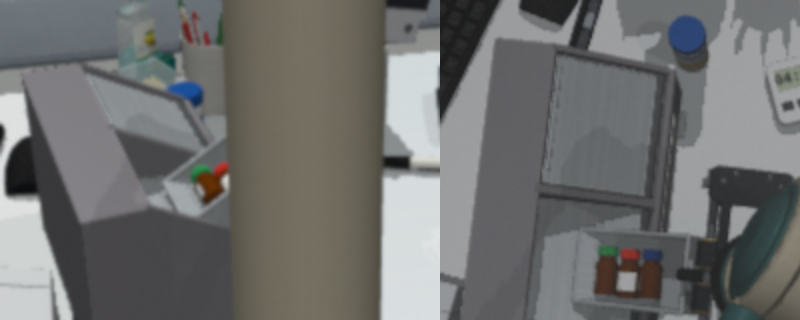

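Flap A gives freely: it's pressed in well past 0.3 rad at about 1.3 N, so A is the empty compartment. Now I tip the cup while pressing the flap further in.

```bash
cat >> h.py <<'E'
def press(t,s=.067,n=.0045,off=-41):
    f=np.radians(t+off); x=-.07+s*np.cos(f)+n*np.sin(f); z=.122-s*np.sin(f)+n*np.cos(f)
    return cup(RIM,bin2w([x,.069,z]),BY,t)
E
python3 - <<'E'
from h import *
import cv2
for t in(34,43,52,61,70,79):
    g=r.move_l(*press(t),vel=.09,guard=10)
    print(t,g,np.round(T.current_wrist_force(),2),round(T.current_t(),2))
    if g: break
r.hold(.5)
a=vision.snapshot("wrist");b=vision.snapshot("top")
cv2.imwrite("pics/c5.png",np.hstack([cv2.resize(a,(400,300)),cv2.resize(b[150:340,140:393],(400,300))])[:,:,::-1])
E
```

```text
34 False [ 0.08  0.76 -0.31] 11.92
43 False [-0.15 -0.19 -1.18] 12.3
52 False [-0.35  1.09 -0.41] 12.68
61 False [1.29 1.76 0.8 ] 13.07
70 False [ 0.85  1.84 -0.04] 13.45
79 False [0.84 1.97 0.42] 13.83
```

View pics/c5.png

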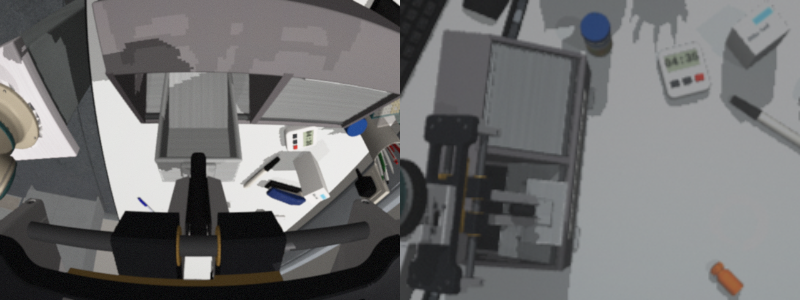

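The cup is empty (wrist view around (198,120)) and no vial shows on the open flap. I back out the way I came, level the cup, and take it back to its old spot on the worktop.

```bash
python3 - <<'E'
from h import *
import cv2
r.move_l(*press(83),vel=.06,guard=10); r.hold(.5)
r.move_l(*cup(RIM,bin2w([-.025,.069,.13]),BY,75),vel=.08)
r.move_l(*cup(RIM,bin2w([-.03,.069,.21]),BY,60),vel=.12)
r.move_l(*cup(RIM,bin2w([-.09,.069,.25]),BY,0),vel=.2)
r.hold(.3)
a=vision.snapshot("wrist");b=vision.snapshot("top")
cv2.imwrite("pics/c6.png",np.hstack([cv2.resize(a,(400,300)),cv2.resize(b[150:340,140:393],(400,300))])[:,:,::-1])
r.move_l(*cup(np.zeros(3),CO+[0,0,.20],CY,0),vel=.25)
r.move_l(*cup(np.zeros(3),CO+[0,0,.03],CY,0),vel=.15)
vision.snapshot("top");print(T.current_t())
for n in("cup_rim","cup","cup_grip"): print(n,[(np.round(d["at"],3),round(d["score"],2)) for d in models.mark_of(n,"top")])
E
```

```text
20.7667
cup_rim [(array([ 0.585, -0.163,  0.079]), 0.81), (array([0.61 , 0.023, 0.12 ]), 0.44)]
cup [(array([ 0.537, -0.215,  0.033]), 0.59)]
cup_grip [(array([ 0.458, -0.29 ,  0.08 ]), 0.8)]
```

View pics/c6.png

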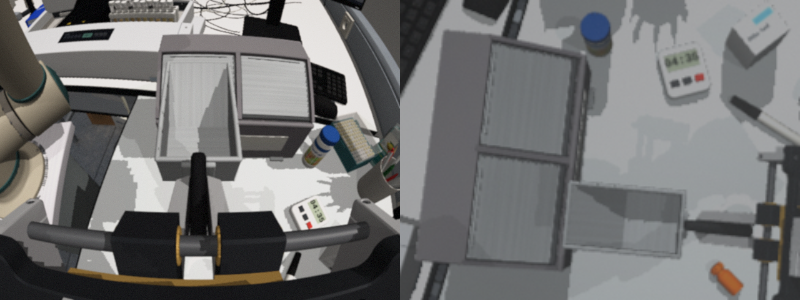

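Both flaps are shut and flush (top view (525,100) and (515,205)), the cup is empty, and no vials lie about. Next I set the cup down and let go.

```bash
python3 - <<'E'
from h import *
import cv2
r.move_l(*cup(np.zeros(3),CO+[0,0,.006],CY,0),vel=.08)
g=r.move_l(*cup(np.zeros(3),CO-[0,0,.002],CY,0),vel=.02,guard=3)
print(g,T.current_ee_pos(),T.current_wrist_force())
gripper_to(.04)
p,q=np.array(T.current_ee_pos()),T.current_tool_rot()
b=RR(q).apply([0,0,-1]); r.move_l(p+b*.10,vel=.12); r.move_l(p+b*.10+[-.04,-.04,.1],vel=.2)
r.hold(.5)
im=vision.snapshot("top"); print(T.current_t())
for n in("cup_rim","cup","cup_grip","timer","canister","carton","marker","stapler"): print(n,[(np.round(d["at"],3),round(d["score"],2)) for d in models.mark_of(n,"top")][:2])
cv2.imwrite("pics/c7.png",cv2.resize(im[140:350,140:450],None,fx=2.5,fy=2.5)[:,:,::-1])
E
```

```text
True [ 0.46391871 -0.28211121  0.05556664] [-0.06648061 -0.65357175  4.15668735]
24.6417
cup_rim [(array([ 0.58 , -0.159,  0.046]), 0.56)]
cup [(array([ 0.532, -0.211, -0.   ]), 0.59)]
cup_grip [(array([ 0.463, -0.287,  0.05 ]), 0.8)]
timer [(array([ 0.674, -0.128, -0.   ]), 0.63), (array([ 0.69 , -0.343,  0.002]), 0.55)]
canister [(array([ 0.715, -0.002,  0.   ]), 0.61)]
carton [(array([ 0.723, -0.227, -0.001]), 0.6)]
marker [(array([ 0.599, -0.25 , -0.004]), 0.82), (array([ 0.579, -0.16 ,  0.044]), 0.61)]
stapler [(array([ 0.688, -0.338,  0.004]), 0.78)]
```

View pics/c7.png

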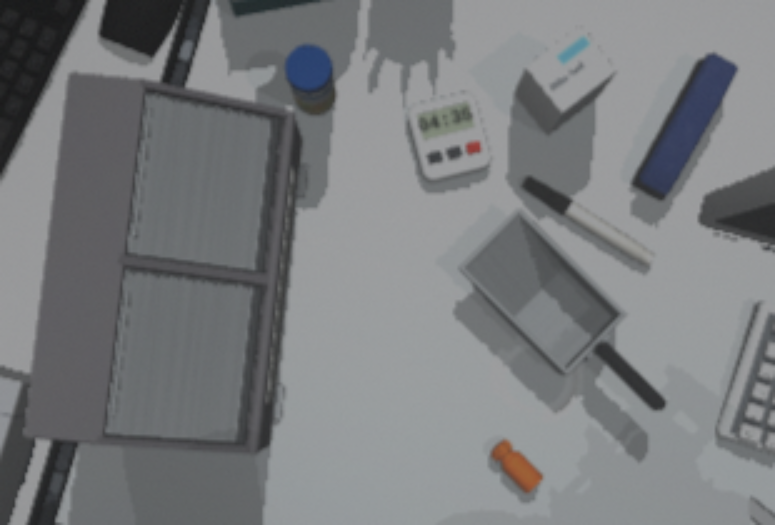

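The empty cup stands upright at (545,290), both flaps are shut, and the bystanders haven't moved.

```bash
python3 -c "
from plant import r
print(r.sign_off())"
```

```text
the job is handed in; nothing more can be done
None
```

I tipped the three vials into the bin through flap A (the one that gave way), stood the empty cup upright back where it started with both flaps shut, and handed the job in at about 25 s; nothing else appears to have moved.

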